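Check that the equipment case's lid is caught

TASK

The olive equipment case is about to be carried off to the store, so make sure its lid will not fly open: before you press on it, tug the lid upward by the steel bar handle on top, firmly enough to draw the sprung handle up or to lift the lid. If the catch holds, let go; if the lid gives and lifts, press it down again until the catch snaps home. Leave the case shut and caught, and do not shift the small hinged tin beside it.

Things in the scene. Friction and masses are not known exactly. Their poses are not given: they have to be found in the camera images.
- case: Olive sheet-metal case, fixed to the table, 160 deep (x, front to back), 200 wide (y), 91 mm high with its lid. The lid (168 x 208 mm) is hinged along the top of the back wall; its 14 mm skirt hides the gap, so a lid that is not caught also looks nearly shut. A tongue in the middle of the front snaps over a sprung roller: the catch. Origin: centre of the underside; z up.
- case_lid (a joint): Lid angle, rad, grows as it opens (to 1.2). Caught: 0 to 0.01. Not caught: it rests on the roller at about 0.065 (front edge 10 mm up) and lifts freely under 2 to 5 N at the handle. Which it is differs from start to start. A press of about 10 N at handle or front edge snaps it home to a hard stop. The catch holds a 15 N pull at the handle and gives way at about 20 N; then press it shut again.
- pull_handle (a joint): Rise of the lid's steel bar handle on its springs, m: 0 at rest, 0.010 at its stop. It starts to rise at about 3 N of pull, is 5 mm up at about 5 N and at its stop at about 6.5 N; any more pulls on the lid itself. On a lid that is not caught it stays near 0 (below 0.002) and the whole lid lifts. A pull of 10 to 12 mm tells.
- pull_bar (a point): Middle of the handle's horizontal round bar (10 mm thick, 90 mm long, bends at its ends), 34 mm above the lid's top (125 mm above the table when shut), 135 mm in front of the hinge line. The bar also rocks fore and aft on a light spring, so that a straight pull upward does not bind. x points from the case's front to its back, y along the bar, z up.
- lid_front (a point): Middle of the lid's front edge, on its top face (91 mm above the table when caught), 160 mm in front of the hinge line, 25 mm in front of the bar; axes as for the bar.
- spares_tin: Bystander: a small loose olive hinged tin with a front tab and no handle, 76 x 93 x 36 mm, to the right of the case. Origin: centre of its underside.

How it is judged:
By the outcome, as a careful person would: the job done as asked, in the order asked, and still so for the second after the job is handed in, with the robot touching nothing.
It also fails if it takes over 26 s, if anything falls off the work surface, if the arm or the gripper's body presses on something with over 40 N, if the wrist force passes 120 N, or if a joint passes its speed limit or range.

ROBOT

A 6-joint arm with a two-finger parallel gripper is mounted at the origin on a cart in front of the work surface, level with it; the furniture and walls round the work are solid. World frame = base frame: x ahead of the robot, y to its left, z up, the work surface at z = 0. Lengths are in m, angles in rad, forces in N, time in s.
With the tool pointing down it reaches from about 0.35 to 0.975 m from the base axis. Payload 4.9 kg.
Tool frame: the origin (TCP) lies at the very end of the fingers, on their centre line; the grasp point (between the pads) lies ctrl.grip_point_offset behind it (ctrl.grip_point_offset is the distance from the TCP to the grasp point, in m); z points along the fingers, y is the line along which they close (so a half turn about z gives the same grasp; the last joint's range is limited). The gripper opens to 85 mm and grips with 20 to 120 N. Pads are 22 mm wide; open, the fingers measure 114 mm over their backs; the gripper's body (76 mm by 85 mm) begins 54 mm behind the grasp point. The pads swing forward as they close: fully open they stand 13 mm farther back than shut.
Start: joints at [1.135, 0.053, 1.613, -0, 1.476, -0.119], TCP at [0.195, 0.594, 0.231] pointing down, gripper open.
Joint ranges: [-3.01, 3.01], [-1.01, 2.22], [0.06, 2.58], [-1.02, 4.17], [0.09, 2.62], [-3.14, 3.14]. Speed limits (rad/s): [2.57, 2.57, 3.14, 3.14, 3.14, 3.14].

INTERFACE

Orientations are given as a rotation vector (axis times angle).
In Python, from station import ctrl gives the robot as it stands. The module is installed in compiled form; this text tells all that it offers.
- The arm moves only by the tool drive_tool, never from a script. Its argument "steps" is a list of rows, each an object with "translation": the shift along the tool's x, y, z normalised to -1 to 1, where 1 is 4 cm, a list of three; "angular": the turn, a rotation vector about the tool's x, y, z normalised to -1 to 1, where 1 is 8 degrees, a list of three; "gripper": the opening, from 0 (shut) to 1 (fully open). In form: [{"translation": [dx, dy, dz], "angular": [wx, wy, wz], "gripper": gripper}, ...]. A call has 1 to 8 rows; each row shifts and turns the commanded pose from where the row before left it, along the tool's axes as they then stand; what a row does not reach is not made up. A row lasts 1/8 s, in which the tool goes at most 62.5 mm and 10.7 degrees, less where a joint would pass 70% of its speed; a pose out of reach is approached as far as the arm can. A call with a number of a shift or a turn outside -1 to 1 is refused whole. A call with a gripper value outside its range is refused whole. The fingers move at their own pace and stop on an object; "force" is the grip in N (left out, the last holds). Time passes only in rows, so rows that do not move let the fingers close. It gives the time, the measured TCP pose, the force, the opening and the grip force at its end, in the units of the state.
- ctrl.get_obs(): the state, without advancing time (a new reading comes with each control period).
- ctrl.get_image(name): name is "scene" or "top" or "wrist"; returns a dict with "color" (480x640x3 uint8, red, green, blue), "depth" (480x640 float32, m along the optical axis (not along the pixel's ray), 0 where there is no reading), "fx", "fy", "cx", "cy" (pixels), "k1" (the pictures are not rectified: a ray, as slopes to the right and down, at radius r is drawn at 1 + k1 r^2 times it, then the intrinsics apply), "R" (3x3) and "t" (3): a world point X has camera coordinates R X + t. Camera axes: x right, y down, z forward; pixel columns grow to the right and rows downward; lengths in m; the calibration is good to about 2 mm. A picture is of the moment at which its call begins.
- ctrl.finish_job(): hands the job in; it is judged then, once.
The state is a dict: "t": time; "q": joint angles; "dq": joint speeds; "effort": joint torques, N m; "tool_pos": TCP position; "tool_rot": TCP orientation; "contact_force": force on the tool from outside, world axes, zero at the start; "wrist_torque": the same for the moment, N m; "opening": finger opening in m; "grip_force": force on a finger pad.
Only numpy, scipy, OpenCV 4.12 (cv2) and the standard library are available. Lean on these libraries where they do the work, as an engineer would, in place of code of your own. Each camera call takes 0.05 s, during which the arm holds its last target. There are 200 camera calls.

## Working session

There is one attempt and no reset: what is moved stays moved. The work goes in short steps, Python scripts to look and compute and a tool call to move; the robot and the scene stay as the last step left them, time stands still between calls to the robot, and variables do not carry over. Pictures are saved under pics/ and viewed, at most 10 in all, crops included, and the job is handed in when it is done.

Besides the shell and the picture viewer there is one more tool, called as name([rows], argument=value, ...), one row to a line, values as JSON. drive_tool: Moves the arm, as the interface text tells. Its arguments: {"type":"object","properties":{"steps":{"type":"array"},"force":{"type":"number"}},"required":["steps"]}

```bash
mkdir -p pics
cat > h.py <<'E'
import numpy as np,cv2
from station import ctrl
def snap(n,f):
    im=ctrl.get_image(n); cv2.imwrite(f'pics/{f}.png',im['color'][:,:,::-1]); np.savez(f'pics/{f}.npz',**im); return im
def pt(f,u,v,d=None):
    im=np.load(f'pics/{f}.npz'); x=(u-im['cx'])/im['fx'];y=(v-im['cy'])/im['fy']
    rd=np.hypot(x,y);r=rd
    for _ in range(20): r=rd/(1+im['k1']*r*r)
    s=r/rd if rd>0 else 1
    if d is None: d=np.median(im['depth'][v-1:v+2,u-1:u+2])
    return im['R'].T@(np.array([x*s*d,y*s*d,d])-im['t'])
E
python3 - <<'E'
from h import *
snap('top','top0');snap('scene','scene0')
o=ctrl.get_obs();print(o['tool_pos'],o['tool_rot'],o['contact_force'],o['t'],ctrl.grip_point_offset)
E
```

```text
[0.19446422 0.5933741  0.23018837] [-4.95468270e-01 -3.10177452e+00  2.80020804e-03] [ 0.37036029  0.34371046 -0.35968537] 0.1 0.0187
```

View pics/top0.png

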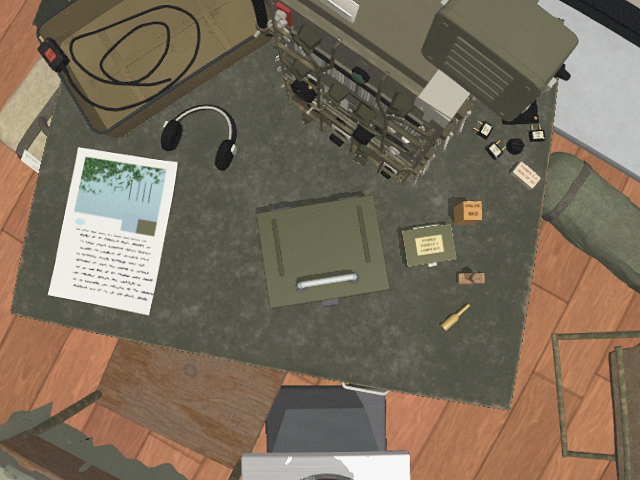

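View pics/scene0.png

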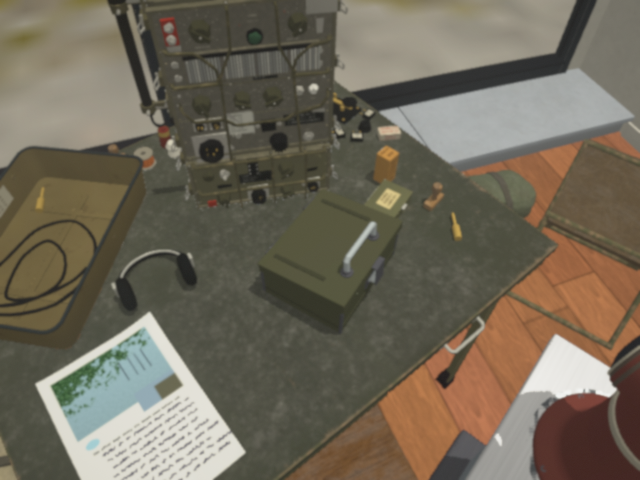

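The top view shows the case, with its bar running from about (300,286) to (356,277). The lid corners are near (256,210), (373,194), (389,289) and (271,307), and the tin is at (429,245).

Run:
```python
from h import *
for n,u,v in [('barL',303,285),('barM',328,281),('barR',353,278),('c1',260,214),('c2',371,199),('c3',385,286),('c4',275,302),('tin',430,235),('table',330,330)]: print(n,pt('top0',u,v).round(4))
im=np.load('pics/top0.npz');print(im['depth'][276:290:1,328].round(3), im['t'], im['R'].round(2))
i=cv2.resize(im['color'][180:320,245:465,::-1],None,fx=3.6,fy=3.6,interpolation=2);cv2.imwrite('pics/crop.png',i)
# bar mask: bright pixels with height
ys,xs=np.mgrid[265:300,290:366]
m=im['color'][265:300,290:366].min(2)>130
P=np.array([pt('top0',u,v) for u,v in zip(xs[m],ys[m])]);print(len(P),P.min(0),P.max(0),np.median(P,0))
P=P[P[:,2]>.1];c=P[:,:2].mean(0);w=np.linalg.svd(P[:,:2]-c)[2][0];s=(P[:,:2]-c)@w;print(len(P),c,w,s.min(),s.max(),c+w*(s.min()+s.max())/2)
```

```text
barL [0.4721 0.0317 0.1384]
barM [ 0.478  -0.0094  0.1381]
barR [ 0.4823 -0.0507  0.1353]
c1 [0.5971 0.107  0.0903]
c2 [ 0.6199 -0.0872  0.0909]
c3 [ 0.4681 -0.1068  0.1006]
c4 [0.4439 0.0815 0.1008]
tin [ 0.56   -0.1991  0.0351]
table [ 3.872e-01 -1.230e-02 -1.000e-04]
[0.97  0.971 0.932 0.936 0.931 0.931 0.933 0.932 0.971 0.968 0.966 0.967
 0.97  0.969] [0.01858748 0.54927243 1.03249341] [[-0.02 -1.   -0.01]
 [-1.    0.02 -0.08]
 [ 0.08  0.01 -1.  ]]
339 [ 0.46724796 -0.0572737   0.10515866] [0.4894236  0.04198038 0.13987838] [ 0.47914907 -0.00776429  0.13722021]
339 [ 0.47885335 -0.00750829] [ 0.14337308 -0.98966871] -0.04991852699473343 0.050513925311698966 [ 0.47889603 -0.00780292]
```

View pics/crop.png

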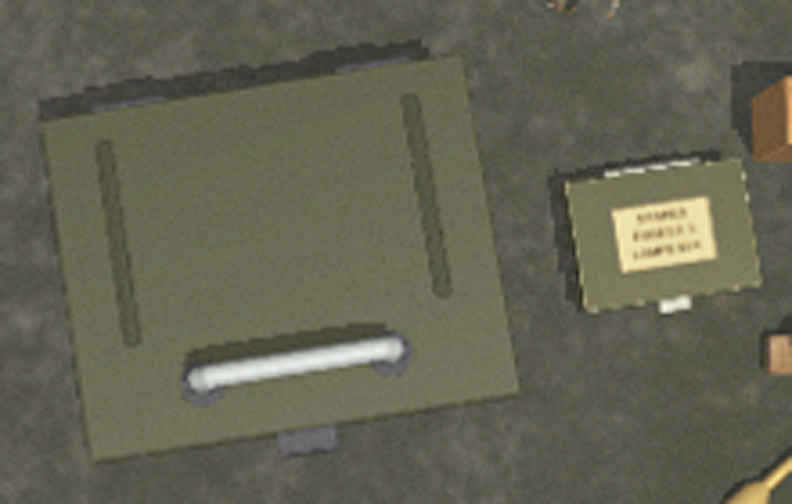

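The case front sits 10 mm high (z about 0.100), so the lid looks uncaught. I'll still tug it first. I'm approaching along an arc round the base.

drive_tool([
  {"translation":[-0.95,-0.2,0],"angular":[0,0,0.47],"gripper":1},
  {"translation":[-0.95,-0.2,0],"angular":[0,0,0.47],"gripper":1},
  {"translation":[-0.95,-0.2,0],"angular":[0,0,0.47],"gripper":1},
  {"translation":[-0.95,-0.2,0],"angular":[0,0,0.47],"gripper":1},
  {"translation":[-0.95,-0.2,0],"angular":[0,0,0.47],"gripper":1},
  {"translation":[-0.95,-0.2,0],"angular":[0,0,0.47],"gripper":1},
  {"translation":[-0.95,-0.2,0],"angular":[0,0,0.47],"gripper":1},
  {"translation":[-0.95,-0.2,0],"angular":[0,0,0.47],"gripper":1},
])

```text
t: 1.1
tool_pos: [0.4191, 0.3824, 0.2307]
tool_rot: [-1.287, -2.866, 0.001]
contact_force: [0.3, -0.8, -1.1]
opening: 0.085
grip_force: 0.0
```

```bash
cat > go.py <<'E'
from h import *
from scipy.spatial.transform import Rotation as R
def rel(p):
    o=ctrl.get_obs();r=R.from_rotvec(o['tool_rot']);T=np.array(p)
    x=np.array([.143,-.99,0]);x/=np.linalg.norm(x);z=np.array([0,0,-1.]);y=np.cross(z,x)
    c=[R.from_matrix(np.c_[s*x,s*y,z]) for s in(1,-1)]
    e=min(((r.inv()*k).as_rotvec() for k in c),key=np.linalg.norm)
    print('t',round(o['t'],2),'pos',o['tool_pos'].round(4),'need tool units',(r.inv().apply(T-o['tool_pos'])/.04).round(3),'ang',(np.degrees(e)/8).round(3),'F',o['contact_force'].round(2),'open',o['opening'],o['grip_force'],'q',o['q'].round(2))
E
python3 -c "
from go import *
rel([.479,-.008,.23])"
```

```text
t 1.1 pos [0.4191 0.3824 0.2307] need tool units [-8.288 -5.365  0.021] ang [-7.000e-03  1.000e-03  4.178e+00] F [ 0.3  -0.83 -1.09] open 0.08501119947855906 0.0 q [ 0.61 -0.08  1.75 -0.    1.48 -0.12]
```

drive_tool([
  {"translation":[-0.95,-0.28,0],"angular":[0,0,0.45],"gripper":1},
  {"translation":[-0.95,-0.28,0],"angular":[0,0,0.45],"gripper":1},
  {"translation":[-0.95,-0.28,0],"angular":[0,0,0.45],"gripper":1},
  {"translation":[-0.95,-0.28,0],"angular":[0,0,0.45],"gripper":1},
  {"translation":[-0.95,-0.28,0],"angular":[0,0,0.45],"gripper":1},
  {"translation":[-0.95,-0.28,0],"angular":[0,0,0.45],"gripper":1},
  {"translation":[-0.95,-0.28,0],"angular":[0,0,0.45],"gripper":1},
  {"translation":[-0.95,-0.28,0],"angular":[0,0,0.45],"gripper":1},
])

```text
t: 2.1
tool_pos: [0.4875, 0.0764, 0.2308]
tool_rot: [-1.959, -2.456, 0.001]
contact_force: [0.4, 0.9, 0.7]
opening: 0.0852
grip_force: 0.0
```

```bash
python3 -c "
from go import *
rel([.479,-.008,.20])"
```

```text
t 2.1 pos [0.4875 0.0764 0.2308] need tool units [-2.01  -0.676  0.771] ang [-0.005 -0.     0.579] F [0.43 0.93 0.65] open 0.08518729326067351 0.0 q [ 0.   -0.27  1.91 -0.    1.5  -0.22]
```

drive_tool([
  {"translation":[-0.8,-0.2,0.25],"angular":[0,0,0.3],"gripper":1},
  {"translation":[-0.7,-0.2,0.25],"angular":[0,0,0.28],"gripper":1},
  {"translation":[-0.5,-0.1,0.25],"angular":[0,0,0],"gripper":1},
  {"translation":[0,0,0],"angular":[0,0,0],"gripper":1},
  {"translation":[0,0,0],"angular":[0,0,0],"gripper":1},
])

```text
t: 2.72
tool_pos: [0.4834, -0.0042, 0.2014]
tool_rot: [-2.054, -2.377, -0.001]
contact_force: [-0.1, 0.5, 0.3]
opening: 0.0855
grip_force: 0.0
```

```bash
python3 -c "
from go import *
rel([.479,-.008,.114])
snap('wrist','w1');snap('top','t1')"
```

```text
t 2.73 pos [ 0.4834 -0.0042  0.2014] need tool units [-0.079 -0.124  2.185] ang [ 0.001 -0.003  0.015] F [-0.12  0.52  0.31] open 0.08551895584842617 0.0 q [-0.16 -0.28  1.97  0.    1.45 -0.31]
```

View pics/w1.png

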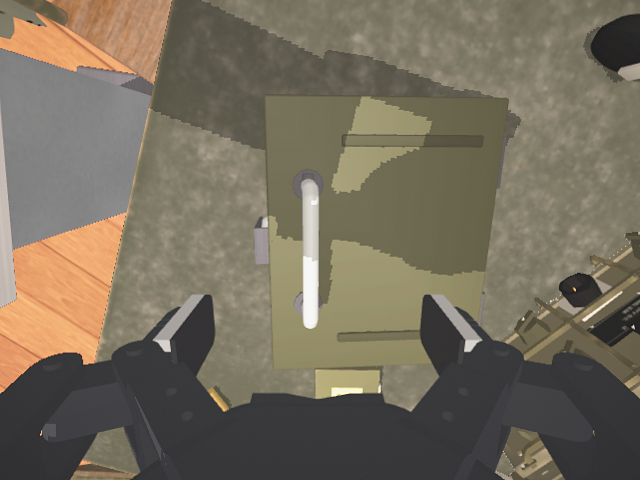

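The wrist view shows the bar vertical, from (308,180) to (310,325). It lies between the fingers at (205,300) and (430,300) and is parallel to the pads. I'll check its position against this camera.

```bash
python3 -c "
from h import *
for u,v in [(309,190),(311,250),(311,320),(290,250),(330,230)]: print(pt('w1',u,v).round(4))"
```

```text
[0.4727 0.0366 0.135 ]
[4.791e-01 4.000e-04 1.375e-01]
[ 0.4858 -0.0465  0.1385]
[ 0.4647 -0.0128  0.1001]
[0.4916 0.0059 0.0982]
```

drive_tool([
  {"translation":[-0.08,-0.12,0.5],"angular":[0,0,0],"gripper":1},
  {"translation":[0,0,0.5],"angular":[0,0,0],"gripper":1},
  {"translation":[0,0,0.5],"angular":[0,0,0],"gripper":1},
  {"translation":[0,0,0.4],"angular":[0,0,0],"gripper":1},
  {"translation":[0,0,0.3],"angular":[0,0,0],"gripper":1},
  {"translation":[0,0,0],"angular":[0,0,0],"gripper":1},
])

```text
t: 3.58
tool_pos: [0.4783, -0.0083, 0.112]
tool_rot: [-2.053, -2.376, 0.002]
contact_force: [-0.4, 0.1, -0.4]
opening: 0.0854
grip_force: 0.0
```

```bash
python3 -c "
from go import *
rel([.479,-.008,.114])"
```

```text
t 3.58 pos [ 0.4783 -0.0083  0.112 ] need tool units [ 0.006  0.018 -0.05 ] ang [-0.016 -0.005  0.015] F [-0.38  0.05 -0.37] open 0.08536297693955058 0.0 q [-0.17 -0.2   2.06  0.    1.29 -0.32]
```

drive_tool([
  {"translation":[0,0,-0.05],"angular":[0,0,0],"gripper":0.5},
  {"translation":[0,0,0],"angular":[0,0,0],"gripper":0},
  {"translation":[0,0,0],"angular":[0,0,0],"gripper":0},
  {"translation":[0,0,0],"angular":[0,0,0],"gripper":0},
  {"translation":[0,0,0],"angular":[0,0,0],"gripper":0},
  {"translation":[0,0,0],"angular":[0,0,0],"gripper":0},
], force=40)

```text
t: 4.32
tool_pos: [0.4793, -0.0085, 0.1156]
tool_rot: [2.054, 2.377, 0.0]
contact_force: [-0.1, 0.1, 1.7]
opening: 0.0087
grip_force: 38.9
```

The bar is gripped. Now the tug, about 12 mm up.

drive_tool([
  {"translation":[0,0,-0.1],"angular":[0,0,0],"gripper":0},
  {"translation":[0,0,-0.1],"angular":[0,0,0],"gripper":0},
  {"translation":[0,0,-0.1],"angular":[0,0,0],"gripper":0},
  {"translation":[0,0,0],"angular":[0,0,0],"gripper":0},
  {"translation":[0,0,0],"angular":[0,0,0],"gripper":0},
])

```text
t: 4.95
tool_pos: [0.4803, -0.0084, 0.1278]
tool_rot: [2.053, 2.375, 0.004]
contact_force: [6.5, 1.0, -4.5]
opening: 0.009
grip_force: 38.9
```

```bash
python3 -c "
from go import *
rel([.479,-.008,.114])
snap('wrist','w2');snap('top','t2')
for u,v in [(275,302),(385,286),(260,214),(371,199),(300,250)]: print(pt('t2',u,v).round(4))"
```

```text
t 4.95 pos [ 0.4803 -0.0084  0.1278] need tool units [ 0.014 -0.033  0.345] ang [0.026 0.001 0.013] F [ 6.5   1.02 -4.49] open 0.008999119172150058 38.91240119934082 q [-0.17 -0.22  2.04  0.    1.31 -0.32]
[0.4533 0.0497 0.4598]
[ 0.4685 -0.0723  0.4277]
[0.597  0.1069 0.0908]
[ 0.6196 -0.087   0.0929]
[0.5104 0.023  0.4368]
```

View pics/w2.png

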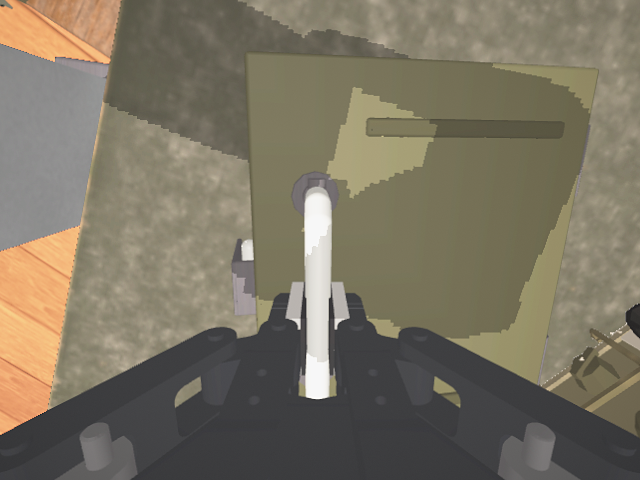

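The bar is held between the pads at (317,300). The lid's front edge is at x≈250 px and its back edge at x≈590. I'll measure the lid's slope from depth.

```bash
python3 -c "
from h import *
for f in('w1','w2'):
  P=[]
  for u in range(275 if f=='w1' else 262,480,6):
    for v in range(112 if f=='w1' else 85,160,6):
      p=pt(f,u,v)
      if .07<p[2]<.14 and u not in range(285,340): P.append(p)
  P=np.array(P);d=(P[:,:2]-[.479,-.008])@[.99,.143]
  k=np.polyfit(d,P[:,2],1);print(f,len(P),'slope',k[0],'z at front edge',np.polyval(k,-.025),'hinge',np.polyval(k,.135))
"
```

```text
w1 208 slope -0.06561030529177266 z at front edge 0.1009338509766576 hinge 0.09043620212997397
w2 364 slope -0.15357646807376535 z at front edge 0.11511451980353143 hinge 0.09054228491172897
```

The lid gave: its slope rose from 0.066 to 0.154 rad, so it was not caught. Now I press it down.

drive_tool([
  {"translation":[0,0,0.15],"angular":[0,0,0],"gripper":0},
  {"translation":[0,0,0.15],"angular":[0,0,0],"gripper":0},
  {"translation":[0,0,0.1],"angular":[0,0,0],"gripper":0},
  {"translation":[0,0,0.08],"angular":[0,0,0],"gripper":0},
  {"translation":[0,0,0.05],"angular":[0,0,0],"gripper":0},
  {"translation":[0,0,0],"angular":[0,0,0],"gripper":0},
])

```text
t: 5.8
tool_pos: [0.4789, -0.0086, 0.1065]
tool_rot: [-2.054, -2.376, 0.001]
contact_force: [-1.7, 0.5, 4.8]
opening: 0.0084
grip_force: 39.9
```

drive_tool([
  {"translation":[0,0,0.05],"angular":[0,0,0],"gripper":0},
  {"translation":[0,0,0.03],"angular":[0,0,0],"gripper":0},
  {"translation":[0,0,0],"angular":[0,0,0],"gripper":0},
])

```text
t: 6.18
tool_pos: [0.4801, -0.0085, 0.1061]
tool_rot: [2.054, 2.376, 0.001]
contact_force: [-6.4, 2.7, 16.4]
opening: 0.0084
grip_force: 41.2
```

```bash
cat > slope.py <<'E'
from h import *
def slope(f,u0=262,v0=85):
  P=[]
  for u in range(u0,480,6):
    for v in range(v0,160,6):
      p=pt(f,u,v)
      if .07<p[2]<.14 and u not in range(285,340): P.append(p)
  P=np.array(P);d=(P[:,:2]-[.479,-.008])@[.99,.143]
  k=np.polyfit(d,P[:,2],1);print(f,len(P),'slope',k[0],'front',np.polyval(k,-.025),'hinge',np.polyval(k,.135))
E
python3 -c "
from slope import *
snap('wrist','w3');slope('w3')"
```

```text
w3 364 slope 0.005020603941177624 front 0.09001364012646525 hinge 0.09081693675705367
```

The lid is flat at the hard stop. I'll unload, open the fingers and retreat.

drive_tool([
  {"translation":[0,0,-0.1],"angular":[0,0,0],"gripper":0},
  {"translation":[0,0,0],"angular":[0,0,0],"gripper":0.5},
  {"translation":[0,0,0],"angular":[0,0,0],"gripper":1},
  {"translation":[0,0,0],"angular":[0,0,0],"gripper":1},
  {"translation":[0,0,0],"angular":[0,0,0],"gripper":1},
  {"translation":[0,0,0],"angular":[0,0,0],"gripper":1},
])

```text
t: 6.98
tool_pos: [0.4791, -0.0085, 0.1069]
tool_rot: [-2.054, -2.377, -0.0]
contact_force: [-0.1, 0.7, 0.9]
opening: 0.0856
grip_force: 0.0
```

drive_tool([
  {"translation":[0,0,-0.4],"angular":[0,0,0],"gripper":1},
  {"translation":[0,0,-0.6],"angular":[0,0,0],"gripper":1},
  {"translation":[0,0,-0.8],"angular":[0,0,0],"gripper":1},
  {"translation":[0,0,-0.6],"angular":[0,0,0],"gripper":1},
  {"translation":[0,0,0],"angular":[0,0,0],"gripper":1},
  {"translation":[0,0,0],"angular":[0,0,0],"gripper":1},
])

```text
t: 7.72
tool_pos: [0.4788, -0.0084, 0.2024]
tool_rot: [-2.054, -2.376, 0.001]
contact_force: [-0.0, -0.7, -1.1]
opening: 0.0853
grip_force: 0.0
```

```bash
python3 -c "
from slope import *
snap('wrist','w4');slope('w4',275,112)
snap('top','t4')
print(pt('t4',430,235),pt('top0',430,235),ctrl.get_obs()['contact_force'])
a,b=[np.load(f'pics/{f}.npz')['color'][222:270,398:460].astype(int) for f in('top0','t4')];print(abs(a-b).mean())
for u in range(445,465):pass
"
```

```text
w4 208 slope 0.003940275916231682 front 0.09008846884073285 hinge 0.09071891298732991
[ 0.55992853 -0.1990329   0.03548693] [ 0.55995829 -0.19909674  0.03514699] [ 0.05081165 -0.06021564  0.39516467]
3.1169354838709675
```

View pics/w4.png

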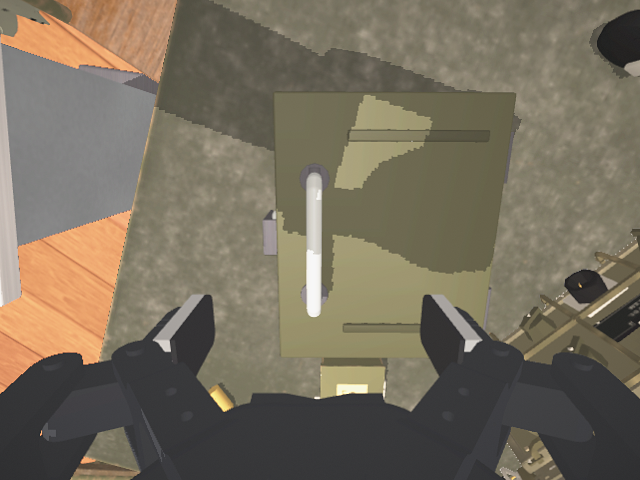

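The lid (275–515, 93–357 px) stays flat with the gripper clear of it, so it is caught. The tin at (352,378) hasn't moved.

```bash
python3 -c "
from station import ctrl
print(ctrl.finish_job())"
```

```text
the job is handed in; nothing more can be done
None
```

The tug lifted the lid, so it was not caught; I pressed it down to its stop, and after release it stayed flat and shut, with the tin unmoved and the job handed in at about 8 s.

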